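Refit the bedside radio's push knob and hold it pressed

TASK

A knob has come off the bedside radio: first lift the spectacle case off the radio and leave it lying flat, lid up, in the wooden tray, because it is in the way of the bare spindle. Then pick up the loose knob from the table, turn it so that the flat in its hole matches the flat of the D-shaped spindle, push it fully home, and keep pressing it down against the spindle's spring switch, as one does to turn the radio on; finish while still holding it pressed. Leave the other things on the table where they are.

Things in the scene. Friction and masses are not known exactly. Their poses are not given: they have to be found in the camera images.
- case_mid (a point): Centre of the closed hard spectacle case, brown: 56 mm wide (its x), 160 mm long (its y), 38 mm high; 19 mm above its underside, z up through the lid. It lies on the radio's flat top, long side along the radio's; the bare spindle's axis is about 12 mm from its far (+x) long side, 40 to 60 mm to +y of its middle.
- tray: Shallow dark wooden tray on the table, 150 mm (its x) by 240 mm (its y) outside, rim 12 mm high and 5 mm thick; its inner floor is 5 mm above the table. Origin: centre of its underside. It cannot be shoved away. It stands to the left or to the right, the book on the other side.
- knob_grip (a point): Loose black knob, 50 g, upright on the table, hole down: round skirt 46 mm across, 8 mm high; on it a grip bar 20 mm wide (its y), up to 34 mm above the underside, along its x from -21 mm to a tapered pointer nose at +25 mm (sides parallel from -19 to +14 mm). The point is on the knob's axis, 21 mm above the underside.
- knob_nose (a point): Tip of the loose knob's pointer nose, 25 mm from its axis along +x, 21 mm above the underside. The knob's hole is on its axis, D-shaped, 13.4 mm across, 18 mm deep, open below with a 1 mm flare; its flat is 3.7 mm from the axis, on the side of the nose (+x).
- spindle_tip (a point): Centre of the top of the bare upright aluminium spindle: D-section, 12 mm across, flat 3 mm from the axis on the side of this frame's +x; top edge chamfered 1.4 mm; z up. The tip is 24 mm above the radio's top. Knob fully home: the end of its hole is on the tip, knob_grip 3 mm above it. It turns with 0.03 N m of friction.
- spindle_push (a joint): How far the spindle is pressed down, in m: 0 released, 0.004 pressed to its stop. A spring pushes it back up with 2 N at the top and 6 N at the stop. With the knob fully home and the spindle at its stop, 2 mm remain between knob and radio.
- radio: Bedside radio, wooden cabinet 130 mm deep (its x) by 290 mm wide (its y), 105 mm high, heavy, does not move; origin: centre of its underside. Its loudspeaker side faces +x, away from the robot. The bare spindle is at x 25 mm, y +100 mm; a second, fitted knob like the loose one stands at x 25 mm, y -100 mm, its top 40 mm above the radio's top.
- book: Hardback book lying flat, 135 x 200 x 30 mm, not to be disturbed. Origin: centre of its underside.
- mug: White mug, 78 mm across, 92 mm high, not to be disturbed. Origin: centre of its underside.
- cream_jar: Amber cream jar with metal lid, 62 mm across, 46 mm high, not to be disturbed. Origin: centre of its underside.
- pill_bottle: Amber pill bottle, 48 mm across, 85 mm high, not to be disturbed. Origin: centre of its underside.
- remote: Black remote control lying flat, 160 mm (its x) x 42 x 18 mm, not to be disturbed. Origin: centre of its underside.
- alarm_clock: White alarm clock, 55 x 110 mm (its y), 75 mm high, not to be disturbed. Origin: centre of its underside.
Things that resemble listed ones, but are neither listed nor needed, are in the scene too. What is meant by the part that bears case_mid is not purple, and is the smaller of those in its own colour.

How it is judged (in metres and radians):
On the way, in this order (a step that is already met when the one before it is completed fails the run):
1. the spectacle case lies flat in the tray, let go (x of case_mid in the frame of tray between -0.06 and 0.06 m and y of case_mid in the frame of tray between -0.1 and 0.1 m and z of case_mid in the frame of tray below 0.029 m and angle between case_mid's own z axis and vertical below 0.08 rad and contact force between spectacle_case and the fingers below 0.2 N and linear speed of spectacle_case below 0.03 m/s), for 0.2 s.
2. the knob is fully home on the spindle, flat to flat (horizontal distance between knob_grip and spindle_tip below 0.003 m and z of knob_grip in the frame of spindle_tip below 0.0055 m and x of knob_nose in the frame of spindle_tip above 0.022 m and angle between knob_grip's own z axis and vertical below 0.1 rad), for 0.2 s.
At the end, for the whole second after the job is handed in: The case lies flat, lid up, in the tray, let go, at rest. The knob is upright on the spindle, flat to flat, axes within 3 mm, at most 2.5 mm short of fully home, and the fingers hold the spindle more than 2.5 of its 4 mm down. No other thing shoved over 30 mm or tipped (all of step 1 and all of step 2 and value of joint spindle_push above 0.0025 m and contact force between knob and the fingers above 1 N); the arm keeps its last pose, push and grip.
It fails at once if a bystander is shoved by more than 30 mm (distance of any of book, mug, cream_jar, pill_bottle, remote, alarm_clock from where it was at the start of the episode above 0.03 m).
It fails at once if a bystander is tipped over (angle between any of book, mug, cream_jar, pill_bottle, remote, alarm_clock's own z axis and vertical above 0.35 rad).
It also fails if it takes over 64 s, if anything falls off the work surface, if the arm or the gripper's body presses on something with over 40 N, if the wrist force passes 120 N, or if a joint passes its speed limit or range.

ROBOT

A 6-joint arm with a two-finger parallel gripper is mounted at the origin on the work surface. World frame = base frame: x ahead of the robot, y to its left, z up, the work surface at z = 0. Lengths are in mm, angles in degrees, forces in N, time in s.
With the tool pointing down it reaches from about 250 to 850 mm from the base axis. Payload 12.5 kg.
Tool frame: the origin (TCP) lies at the very end of the fingers, on their centre line; the grasp point (between the pads) lies 19 mm behind it (arm.pinch_z is the z of the grasp point in the tool frame, in mm); z points along the fingers, y is the direction in which the jaws open and shut (so a half turn about z gives the same grasp; the last joint's range is limited). The gripper opens to 93 mm and grips with 3 to 60 N. Pads are 15 mm wide; open, the fingers measure 128 mm over their backs; the gripper's body (75 mm by 188 mm) begins 65 mm behind the grasp point.
Start: joints at [-74.232, 20.094, 94.641, -0, 65.266, -4.847], TCP at [193.666, -514.76, 218.633] pointing down, gripper open.
Joint ranges: [-157.81, 157.81], [-45, 120.19], [0.68, 151.7], [-89.99, 269.99], [4.06, 180], [-164.3, 164.3]. Speed limits (degrees/s): [127.2, 127.2, 159.86, 180, 180, 180].

INTERFACE

Orientations are given as a 3x3 rotation matrix whose columns are the frame's x, y, z axes.
In Python, from rig import arm gives the robot as it stands.
- The arm moves only by the tool step_arm, never from a script. Its argument "steps" is a list of rows, each a list of 7 numbers: the shift along the tool's x, y, z in cm, then the turn, a rotation vector about the tool's x, y, z in degrees, then the opening, from 0 (shut) to 1 (fully open). In form: [[tx, ty, tz, wx, wy, wz, fingers], ...]. A call has 1 to 12 rows; each row is the pose to reach, as a shift and turn from the pose measured when the call began, along the tool's axes at that moment; what a row does not reach only later rows make up. A row lasts 1/12 s, in which the tool goes at most 41.7 mm and 7.16 degrees, less where a joint would pass 70% of its speed; a pose out of reach is approached as far as the arm can. A call with a gripper value outside its range is refused whole. The fingers move at their own pace and stop on an object; "squeeze" is the grip in N (left out, the last holds). Time passes only in rows, so rows that repeat a pose let the fingers close. It gives the time, the measured TCP pose, the force and the opening at its end, in the units of the state.
- arm.get_obs(): the state, without advancing time (a new reading comes with each control period).
- arm.snapshot(name): name is "scene" or "top"; returns the picture (400x640x3 uint8, red, green, blue); there is no depth.
- arm.get_calibration(name): a dict with "mtx" (3x3 intrinsics, pixels), "rvec" (rotation vector, rad) and "tvec" (3), from world to camera coordinates, as OpenCV has them. Camera axes: x right, y down, z forward; pixel columns grow to the right and rows downward; lengths in mm; the calibration is good to about 2 mm. A picture is of the moment at which its call begins. get_calibration takes no time and is no camera call.
- arm.job_done(): hands the job in, once; it reports no verdict.
The state is a dict: "time_s": time; "q": joint angles; "joint_velocities": joint speeds; "joint_efforts": joint torques, N m; "position": TCP position; "ee_rot": TCP orientation; "contact_force": force on the tool from outside, world axes, zero at the start; "moment": the same for the moment, N m; "opening": opening from 0.0 (shut) to 1.0 (fully open).
Only numpy, scipy, OpenCV 4.12 (cv2) and the standard library are available. Lean on these libraries where they do the work, as an engineer would, in place of code of your own. Each camera call takes 0.05 s, during which the arm holds its last target.

## Working session

There is one attempt and no reset: what is moved stays moved. The work goes in short steps, Python scripts to look and compute and a tool call to move; the robot and the scene stay as the last step left them, time stands still between calls to the robot, and variables do not carry over. Pictures are saved under pics/ and viewed, and the job is handed in when it is done.

Besides the shell and the picture viewer there is one more tool, called after "Request:" as name(argument=value, ...), one argument or row to a line, values as JSON. step_arm: Moves the arm, as the interface text tells. Its arguments: {"type":"object","properties":{"steps":{"type":"array"},"squeeze":{"type":"number"}},"required":["steps"]}

```bash
mkdir -p pics; ls; python3 - <<'E'
from rig import arm
import cv2,numpy as np
for n in("scene","top"):
    cv2.imwrite(f"pics/{n}0.png",arm.snapshot(n)[:,:,::-1]); c=arm.get_calibration(n); print(n,c)
    R=cv2.Rodrigues(np.array(c['rvec'],float))[0]; print(-R.T@np.array(c['tvec']).ravel())
o=arm.get_obs(); print(o)
E
```

```text
pics
scene {'mtx': array([[421.76148456,   0.        , 319.98908836],
       [  0.        , 421.76148456, 196.9456485 ],
       [  0.        ,   0.        ,   1.        ]]), 'rvec': array([ 1.9694289 ,  1.29249188, -0.60231801]), 'tvec': array([-208.27769844, -228.92397986, 1780.01033509])}
[1463.50223446 -396.3586111   982.48849479]
top {'mtx': array([[458.56947875,   0.        , 321.05320174],
       [  0.        , 458.56947875, 195.62162524],
       [  0.        ,   0.        ,   1.        ]]), 'rvec': array([ 2.13960992, -2.19364132,  0.16160579]), 'tvec': array([3.85646872e-01, 5.21442685e+02, 1.20355668e+03])}
[ 366.09957226   17.46279574 1259.41155645]
{'time_s': 0.1, 'q': array([-7.42315344e+01,  2.01206319e+01,  9.46715368e+01, -1.51158352e-03,
        6.52643736e+01, -4.84863890e+00]), 'joint_velocities': array([ 0.02285542, -0.06299551, -0.16990285, -0.00711776,  0.001166  ,
        0.00029569]), 'joint_efforts': array([ 1.08458968e-03, -4.98027420e+01, -2.85704291e+01,  7.00544170e-02,
        2.39273091e-02, -4.68888084e-05]), 'position': array([ 193.5922924 , -514.4923676 ,  218.17275558]), 'ee_rot': array([[ 9.35950576e-01,  3.52131275e-01, -2.91236457e-04],
       [ 3.52131390e-01, -9.35950103e-01,  9.43199527e-04],
       [ 5.95472602e-05, -9.85341639e-04, -9.99999513e-01]]), 'contact_force': array([ 0.12994931, -0.04470966,  1.17363002]), 'moment': array([0.02817995, 0.04530113, 0.01271687]), 'opening': 0.9984226215779253}
```

View pics/scene0.png

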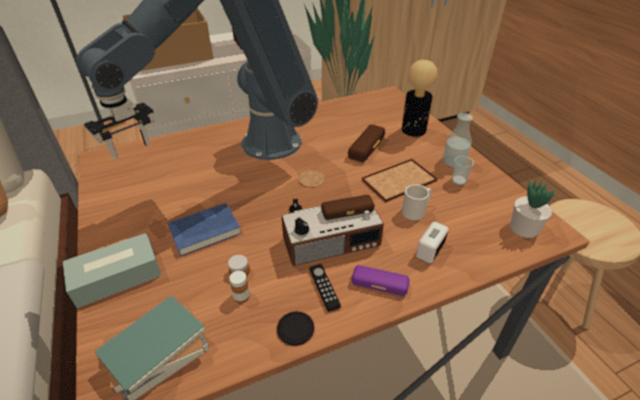

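View pics/top0.png

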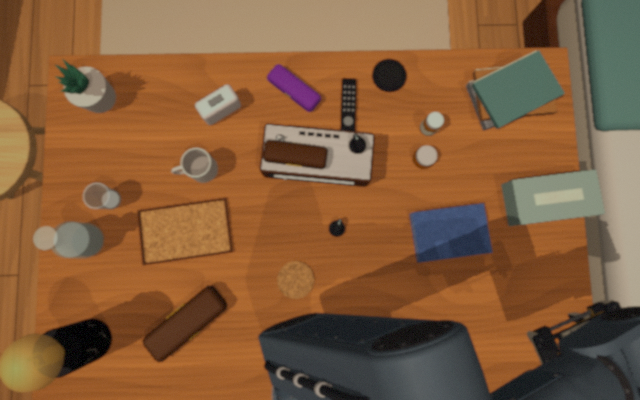

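The radio is in the middle (top view about 318,155) with the brown case on it at (295,153). The bare spindle is at about (281,138), the fitted knob at (358,143), the loose knob at (338,227), and the tray at (185,231). I'll zoom in next.

```bash
python3 - <<'E'
import cv2
t=cv2.imread("pics/top0.png");s=cv2.imread("pics/scene0.png")
cv2.imwrite("pics/t1.png",cv2.resize(t[115:195,250:390],None,fx=5.5,fy=5.5,interpolation=cv2.INTER_CUBIC))
cv2.imwrite("pics/t2.png",cv2.resize(t[205:255,310:370],None,fx=10,fy=10,interpolation=cv2.INTER_CUBIC))
cv2.imwrite("pics/s1.png",cv2.resize(s[185:265,275:395],None,fx=6,fy=6,interpolation=cv2.INTER_CUBIC))
E
```

```text
(no output)
```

View pics/t1.png

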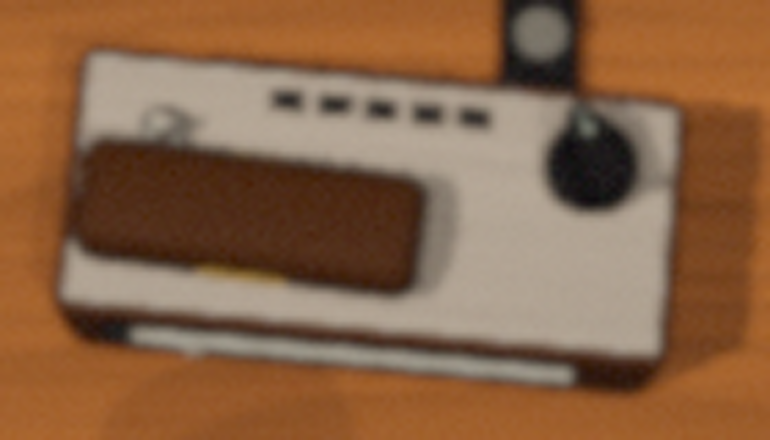

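View pics/t2.png

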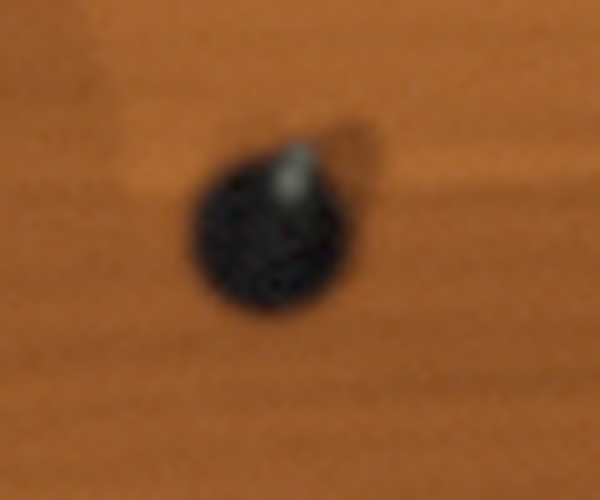

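View pics/s1.png

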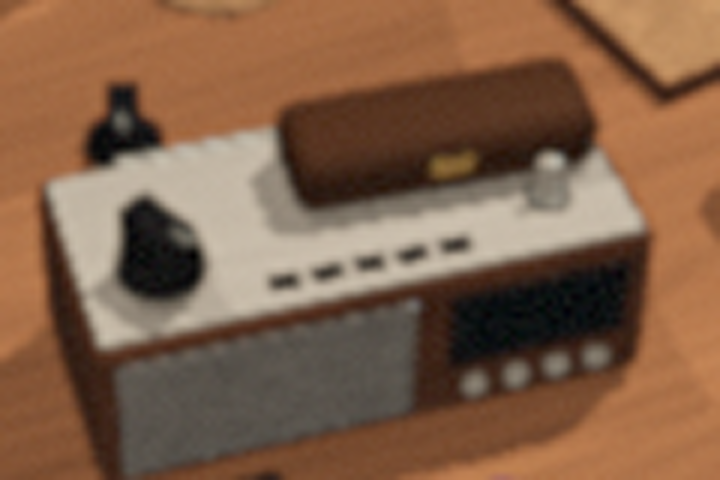

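```bash
cat > h.py <<'E'
import numpy as np,cv2
from rig import arm
def ray(n,px,z):
    c=arm.get_calibration(n);K=np.array(c['mtx']);R=cv2.Rodrigues(np.array(c['rvec'],float))[0];t=np.array(c['tvec'],float).ravel()
    p=np.atleast_2d(np.array(px,float));d=np.c_[p,np.ones(len(p))]@np.linalg.inv(K).T@R
    C=-R.T@t; return C+d*((z-C[2])/d[:,2])[:,None]
def tri(pt,ps):
    A=[];C=[]
    for n,p in(("top",pt),("scene",ps)):
        a=ray(n,p,0)[0];b=ray(n,p,100)[0];d=(b-a)/np.linalg.norm(b-a);A.append(np.eye(3)-np.outer(d,d));C.append(A[-1]@a)
    return np.linalg.solve(sum(A),sum(C))
def proj(n,P):
    c=arm.get_calibration(n);return cv2.projectPoints(np.atleast_2d(np.array(P,float)),np.array(c['rvec'],float),np.array(c['tvec'],float),np.array(c['mtx']),None)[0][:,0]
E
python3 - <<'E'
from h import *
np.set_printoptions(suppress=True,precision=1)
t=cv2.imread("pics/top0.png");s=cv2.imread("pics/scene0.png")
f=lambda L,o,k:np.array(L,float)/k+np.array(o)-0.5+0.5/k
rc=f([(88,52),(682,103),(660,357),(62,303)],(250,115),5.5)
P=ray("top",rc,105);print("radio corners",P,P.mean(0)); 
cc=f([(88,140),(424,180),(408,293),(78,248)],(250,115),5.5)
P=ray("top",cc,133);print("case",P,P.mean(0))
# masks
hsv=cv2.cvtColor(t,cv2.COLOR_BGR2HSV)
def big(m,x0,y0,x1,y1):
    mm=np.zeros_like(m);mm[y0:y1,x0:x1]=m[y0:y1,x0:x1]
    c=max(cv2.findContours(mm,cv2.RETR_EXTERNAL,cv2.CHAIN_APPROX_NONE)[0],key=cv2.contourArea);return c
# knob
g=(hsv[:,:,2]<75).astype(np.uint8)*255
c=big(g,322,212,355,245);print("knob",cv2.minEnclosingCircle(c),cv2.contourArea(c))
ctr=f([(270,237)],(310,205),10);mk=f([(290,188),(300,145)],(310,205),10)
print("knob c",ctr,ray("top",ctr,8),ray("top",mk,34))
ck=big(((hsv[:,:,2]<70)).astype(np.uint8)*255,250,130,335,175)
print("case rect",cv2.minAreaRect(ck), ray("top",cv2.boxPoints(cv2.minAreaRect(ck)),125))
# tray
m=cv2.inRange(hsv,(0,0,0),(180,255,80));
tr=[(139,210),(226,199),(232,249),(144,263)]
print("tray",ray("top",tr,12),ray("top",tr,12).mean(0))
print("spindle scene",ray("scene",f([(549,160)],(275,185),6),129))
print("spindle top",ray("top",f([(165,125)],(250,115),5.5),129))
cv2.imwrite("pics/t3.png",cv2.resize(t[185:275,130:245],None,fx=6,fy=6,interpolation=cv2.INTER_CUBIC))
E
```

```text
radio corners [[ 701.8  127.5  105. ]
 [ 671.5 -151.2  105. ]
 [ 550.8 -136.   105. ]
 [ 582.4  140.8  105. ]] [626.6  -4.7 105. ]
case [[652.4 125.3 133. ]
 [630.5 -27.5 133. ]
 [578.3 -18.8 133. ]
 [602.4 130.4 133. ]] [615.9  52.3 133. ]
knob ((336.7162170410156, 228.3378448486328), 7.649876117706299) 152.0
knob c [[336.6 228.2]] [[433.7 -53.2   8. ]] [[445.3 -57.4  34. ]
 [456.7 -60.5  34. ]]
case rect ((313.64617919921875, 156.83078002929688), (23.566598892211914, 19.597488403320312), 7.125016689300537) [[588.2  38.7 125. ]
 [638.   31.5 125. ]
 [629.2 -27.4 125. ]
 [579.4 -19.9 125. ]]
tray [[496.3 481.   12. ]
 [520.8 246.4  12. ]
 [384.8 230.4  12. ]
 [353.8 464.5  12. ]] [438.9 355.6  12. ]
spindle scene [[661.6  93.  129. ]]
spindle top [[659.7  90.4 129. ]]
```

View pics/t3.png

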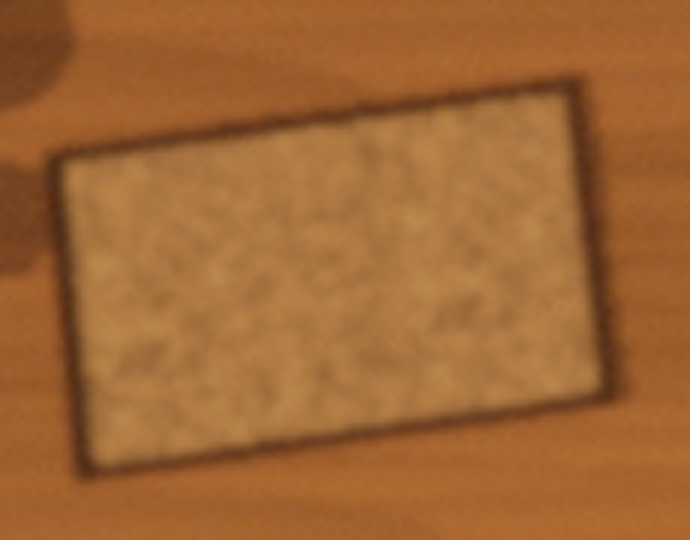

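Measurements agree:
- **Case:** about (616, 52), long axis 8.4° off +y.
- **Spindle:** about (662, 92).
- **Tray:** (439, 356), yaw about 6.7°.
- **Loose knob:** (434, -53), nose yaw about -18.5°.

Next I'll write a move calculator.

```bash
cat >> h.py <<'E'
from scipy.spatial.transform import Rotation as Ro
def go(x,y,z,yaw):
    o=arm.get_obs();R0=np.array(o['ee_rot']);p=np.array(o['position'])
    c,s=np.cos(np.radians(yaw)),np.sin(np.radians(yaw))
    Rt=np.array([[c,s,0],[s,-c,0],[0,0,-1]])
    d=R0.T@(np.array([x,y,z])-p)/10;w=Ro.from_matrix(R0.T@Rt).as_rotvec(degrees=True)
    print("t",np.round(o['time_s'],2),"pos",p.round(1),"yaw",np.degrees(np.arctan2(R0[1,0],R0[0,0])).round(2),"F",np.array(o['contact_force']).round(1),"op",round(o['opening'],3),"q",np.array(o['q']).round(0))
    print("shift cm",d.round(2),"rot",w.round(2))
E
python3 -c "
from h import *
go(616,52,230,81.6)"
```

```text
t 0.1 pos [ 193.6 -514.5  218.2] yaw 20.62 F [ 0.1 -0.   1.2] op 0.998 q [-74.  20.  95.  -0.  65.  -5.]
shift cm [ 59.48 -38.15  -1.14] rot [-5.000e-02 -3.000e-02 -6.098e+01]
```

Request:
step_arm(
  steps=[
    [59.5, -38.15, -1.1, 0, 0, -61, 1],
    [59.5, -38.15, -1.1, 0, 0, -61, 1],
    [59.5, -38.15, -1.1, 0, 0, -61, 1],
    [59.5, -38.15, -1.1, 0, 0, -61, 1],
    [59.5, -38.15, -1.1, 0, 0, -61, 1],
    [59.5, -38.15, -1.1, 0, 0, -61, 1],
    [59.5, -38.15, -1.1, 0, 0, -61, 1],
    [59.5, -38.15, -1.1, 0, 0, -61, 1],
    [59.5, -38.15, -1.1, 0, 0, -61, 1],
    [59.5, -38.15, -1.1, 0, 0, -61, 1],
    [59.5, -38.15, -1.1, 0, 0, -61, 1],
    [59.5, -38.15, -1.1, 0, 0, -61, 1],
  ],
  squeeze=20,
)

```text
time_s: 1.1
position: [493.2, -111.9, 226.3]
ee_rot: [[0.146, 0.989, -0.001], [0.989, -0.146, 0.001], [0.001, -0.001, -1.0]]
contact_force: [0.5, -1.1, 0.3]
opening: 0.996
```

```bash
python3 -c "
from h import *
go(616,52,230,81.6)"
```

```text
t 1.1 pos [ 493.2 -111.9  226.3] yaw 81.63 F [ 0.5 -1.1  0.3] op 0.996 q [-18.  15. 101.   0.  65. -10.]
shift cm [18.    9.76 -0.36] rot [-0.04 -0.05  0.03]
```

Request:
step_arm(
  steps=[
    [18, 9.8, -0.4, 0, 0, 0, 1],
    [18, 9.8, -0.4, 0, 0, 0, 1],
    [18, 9.8, -0.4, 0, 0, 0, 1],
    [18, 9.8, -0.4, 0, 0, 0, 1],
    [18, 9.8, -0.4, 0, 0, 0, 1],
    [18, 9.8, -0.4, 0, 0, 0, 1],
    [18, 9.8, 3, 0, 0, 0, 1],
    [18, 9.8, 6, 0, 0, 0, 1],
    [18, 9.8, 6.6, 0, 0, 0, 1],
    [18, 9.8, 6.6, 0, 0, 0, 1],
  ],
)

```text
time_s: 1.93
position: [615.1, 51.8, 158.6]
ee_rot: [[0.146, 0.989, -0.005], [0.989, -0.146, 0.001], [0.0, -0.005, -1.0]]
contact_force: [-0.9, -0.3, 1.9]
opening: 1.002
```

```bash
python3 -c "
from h import *
s=arm.snapshot('scene')[:,:,::-1]
t=arm.snapshot('top')[:,:,::-1]
a=cv2.resize(s[140:270,270:400],None,fx=4,fy=4,interpolation=cv2.INTER_CUBIC);
cv2.imwrite('pics/g1.png',a)
go(616,52,112,81.6)"
```

```text
t 2.03 pos [616.9  51.8 161.9] yaw 81.6 F [ 0.1 -0.4  0.4] op 1.003 q [ 0. 31. 87.  0. 62.  9.]
shift cm [ 0.01 -0.1   4.99] rot [ 0.04 -0.07  0.  ]
```

View pics/g1.png

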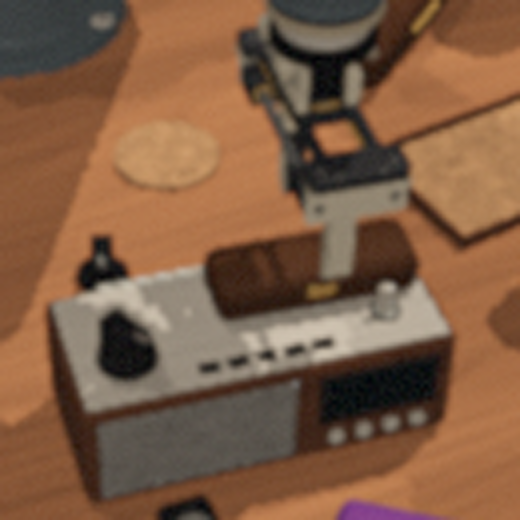

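The fingers straddle the case near the clasp at about (335,270), clear of the spindle at (385,300). Descending and gripping.

Request:
step_arm(
  steps=[
    [0, -0.1, 2, 0, 0, 0, 1],
    [0, -0.1, 4, 0, 0, 0, 1],
    [0, -0.1, 4.9, 0, 0, 0, 1],
    [0, -0.1, 4.9, 0, 0, 0, 1],
    [0, -0.1, 4.9, 0, 0, 0, 0.4],
    [0, -0.1, 4.9, 0, 0, 0, 0.4],
    [0, -0.1, 4.9, 0, 0, 0, 0.4],
    [0, -0.1, 4.9, 0, 0, 0, 0.4],
    [0, -0.1, 4.9, 0, 0, 0, 0.4],
    [0, -0.1, 4.9, 0, 0, 0, 0.4],
    [0, -0.1, 4.9, 0, 0, 0, 0.4],
    [0, -0.1, 4.9, 0, 0, 0, 0.4],
  ],
  squeeze=20,
)

```text
time_s: 3.03
position: [616.3, 51.9, 113.3]
ee_rot: [[0.146, 0.989, 0.002], [0.989, -0.146, 0.001], [0.001, 0.002, -1.0]]
contact_force: [0.4, 0.9, 3.6]
opening: 0.599
```

```bash
python3 -c "
from h import *
go(616,52,112,81.6)"
```

```text
t 3.03 pos [616.3  51.9 113.3] yaw 81.6 F [0.4 0.9 3.6] op 0.599 q [ 0. 34. 89.  0. 57.  9.]
shift cm [ 0.   -0.03  0.13] rot [ 0.09 -0.07  0.  ]
```

Request:
step_arm(
  steps=[
    [0, 0, -1, 0, 0, 0, 0.4],
    [0, 0, -3, 0, 0, 0, 0.4],
    [0, 0, -5, 0, 0, 0, 0.4],
    [0, 0, -7, 0, 0, 0, 0.4],
    [0, 0, -9, 0, 0, 0, 0.4],
    [0, 0, -10, 0, 0, 0, 0.4],
    [0, 0, -10, 0, 0, 0, 0.4],
  ],
  squeeze=25,
)

```text
time_s: 3.62
position: [616.9, 51.9, 215.8]
ee_rot: [[0.146, 0.989, 0.005], [0.989, -0.146, 0.001], [0.002, 0.005, -1.0]]
contact_force: [-0.2, 0.3, -1.7]
opening: 0.601
```

```bash
python3 -c "
from h import *
go(439,356,210,96.7)"
```

```text
t 3.62 pos [616.9  51.9 215.8] yaw 81.61 F [-0.2  0.3 -1.7] op 0.601 q [ 0. 27. 84.  0. 68.  9.]
shift cm [ 27.48 -22.05   0.52] rot [  0.3   -0.07 -15.1 ]
```

Request:
step_arm(
  steps=[
    [2.5, -2, 0.2, 0, 0, -1.5, 0.4],
    [5.2, -4.2, 0.3, 0, 0, -3, 0.4],
    [8, -6.4, 0.3, 0, 0, -5, 0.4],
    [10.8, -8.6, 0.3, 0, 0, -6, 0.4],
    [13.5, -10.8, 0.3, 0, 0, -8, 0.4],
    [16.3, -13, 0.3, 0, 0, -9, 0.4],
    [19, -15.2, 0.3, 0, 0, -11, 0.4],
    [21.7, -17.4, 0.4, 0, 0, -12, 0.4],
    [24.4, -19.6, 0.5, 0, 0, -13.5, 0.4],
    [26.5, -21.2, 0.5, 0.3, 0, -15, 0.4],
    [27.5, -22, 0.5, 0.3, 0, -15, 0.4],
    [27.5, -22, 0.5, 0.3, 0, -15, 0.4],
  ],
)

```text
time_s: 4.62
position: [437.9, 357.5, 209.1]
ee_rot: [[-0.117, 0.993, -0.001], [0.993, 0.117, 0.0], [0.001, -0.001, -1.0]]
contact_force: [0.9, 0.1, -1.9]
opening: 0.6
```

```bash
python3 -c "
from h import *
s=arm.snapshot('scene')[:,:,::-1]
t=arm.snapshot('top')[:,:,::-1]
cv2.imwrite('pics/p1.png',cv2.resize(s[60:260,290:490],None,fx=3,fy=3,interpolation=cv2.INTER_CUBIC))
cv2.imwrite('pics/p1t.png',cv2.resize(t[110:190,240:380],None,fx=5.5,fy=5.5,interpolation=cv2.INTER_CUBIC))
cv2.imwrite('pics/p1s.png',cv2.resize(s[185:240,330:395],None,fx=10,fy=10,interpolation=cv2.INTER_CUBIC))
go(439,356,13.5,96.7)"
```

```text
t 4.72 pos [439.5 355.5 209.4] yaw 96.6 F [-0.5  0.4 -1.8] op 0.606 q [34. 22. 93.  0. 65. 28.]
shift cm [ 0.05 -0.03 19.59] rot [-0.03 -0.01 -0.1 ]
```

View pics/p1.png

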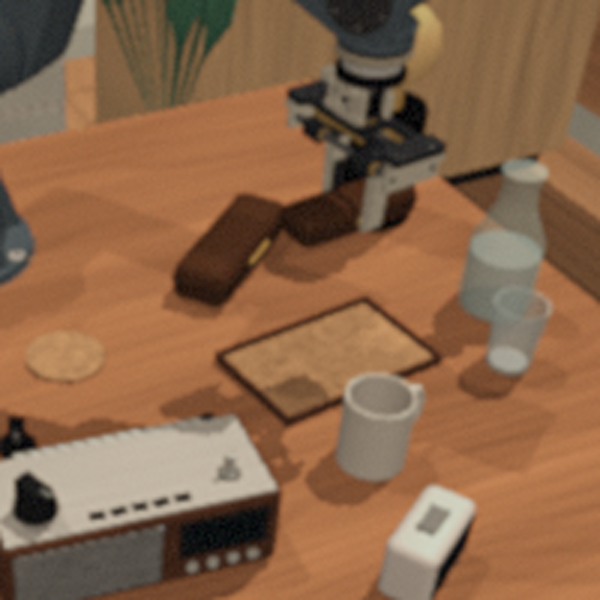

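View pics/p1t.png

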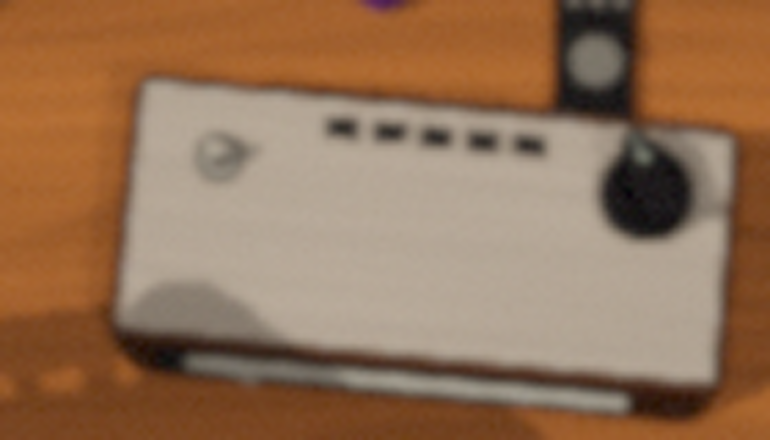

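View pics/p1s.png

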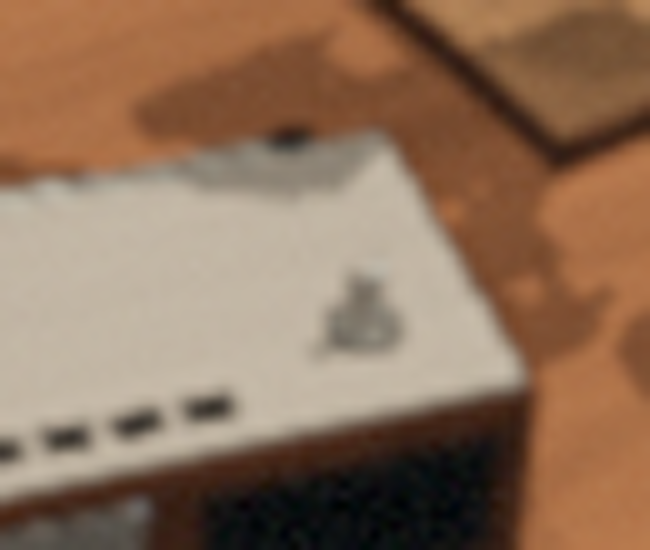

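The case is held level over the tray (scene crop 345,215), and the spindle is now in clear view at (222,155) in the top crop. Lowering the case.

Request:
step_arm(
  steps=[
    [0, 0, 3, 0, 0, 0, 0.4],
    [0, 0, 6, 0, 0, 0, 0.4],
    [0, 0, 9, 0, 0, 0, 0.4],
    [0, 0, 12, 0, 0, 0, 0.4],
    [0, 0, 15, 0, 0, 0, 0.4],
    [0, 0, 17, 0, 0, 0, 0.4],
    [0, 0, 18.2, 0, 0, 0, 0.4],
    [0, 0, 18.8, 0, 0, 0, 0.4],
    [0, 0, 19.2, 0, 0, 0, 0.4],
    [0, 0, 19.5, 0, 0, 0, 0.4],
    [0, 0, 19.5, 0, 0, 0, 0.4],
    [0, 0, 19.5, 0, 0, 0, 0.4],
  ],
)

```text
time_s: 5.72
position: [439.8, 355.8, 15.3]
ee_rot: [[-0.115, 0.993, 0.001], [0.993, 0.115, 0.001], [0.001, 0.001, -1.0]]
contact_force: [-0.3, -0.0, -1.3]
opening: 0.601
```

```bash
python3 -c "
from h import *
s=arm.snapshot('scene')[:,:,::-1]
cv2.imwrite('pics/p2.png',cv2.resize(s[110:230,340:460],None,fx=5,fy=5,interpolation=cv2.INTER_CUBIC))
go(439,356,13.5,96.7)"
```

```text
t 5.77 pos [439.8 355.9  15.3] yaw 96.61 F [-0.   0.9 -1.5] op 0.602 q [ 34.  38. 100.   0.  42.  28.]
shift cm [ 0.02 -0.08  0.18] rot [ 0.04 -0.05 -0.09]
```

View pics/p2.png

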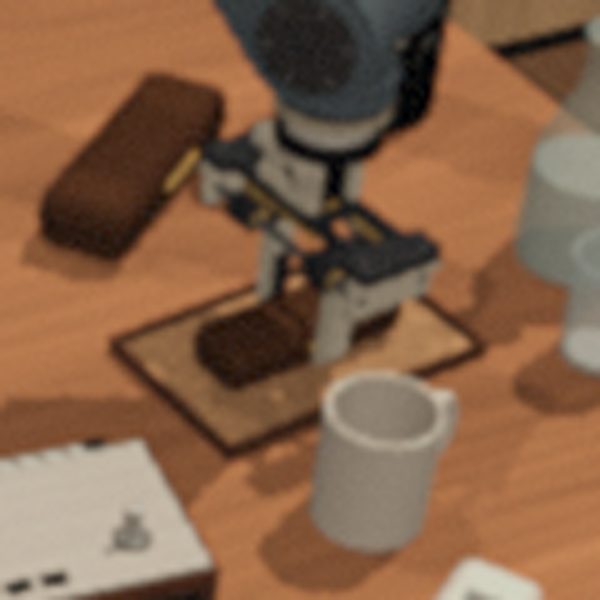

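It's centred in the tray. I'll lower another 2 mm, release and rise.

Request:
step_arm(
  steps=[
    [0, 0, 0.2, 0, 0, 0, 0.4],
    [0, 0, 0.3, 0, 0, 0, 0.4],
    [0, 0, 0.3, 0, 0, 0, 0.4],
    [0, 0, 0.2, 0, 0, 0, 0.8],
    [0, 0, 0.2, 0, 0, 0, 0.85],
    [0, 0, 0.2, 0, 0, 0, 0.85],
    [0, 0, 0.2, 0, 0, 0, 0.85],
    [0, 0, 0.2, 0, 0, 0, 0.85],
    [0, 0, -2, 0, 0, 0, 0.85],
    [0, 0, -5, 0, 0, 0, 0.85],
    [0, 0, -9, 0, 0, 0, 0.85],
    [0, 0, -13, 0, 0, 0, 0.85],
  ],
)

```text
time_s: 6.77
position: [439.1, 355.3, 146.2]
ee_rot: [[-0.115, 0.993, -0.001], [0.993, 0.115, -0.0], [0.0, -0.001, -1.0]]
contact_force: [0.9, 0.7, -0.3]
opening: 0.849
```

```bash
python3 -c "
from h import *
go(434,-53,150,-18.5)
go(434,-53,150,161.5)"
```

```text
t 6.77 pos [439.1 355.3 146.2] yaw 96.6 F [ 0.9  0.7 -0.3] op 0.849 q [34. 26. 96.  0. 57. 28.]
shift cm [-40.5   -5.2   -0.37] rot [-4.000e-02  6.000e-02  1.151e+02]
t 6.77 pos [439.1 355.3 146.2] yaw 96.6 F [ 0.9  0.7 -0.3] op 0.849 q [34. 26. 96.  0. 57. 28.]
shift cm [-40.5   -5.2   -0.37] rot [-5.00e-02 -3.00e-02 -6.49e+01]
```

```bash
python3 -c "
from h import *
for n in('top','scene'):
    P=proj(n,[662,92,129])[0].astype(int);print(n,P)
    a=np.mean([arm.snapshot(n)[:,:,::-1].astype(float) for _ in range(6)],0)
    np.save('pics/avg_%s.npy'%n,a)
    c=a[P[1]-14:P[1]+16,P[0]-18:P[0]+18].astype(np.float32)
    cv2.imwrite('pics/z_%s.png'%n,np.clip(cv2.resize(c,None,fx=20,fy=20,interpolation=cv2.INTER_CUBIC)*1.2-20,0,255))
    if n=='top': cv2.imwrite('pics/tr.png',cv2.resize(a[190:275,130:245].astype(np.float32),None,fx=5,fy=5,interpolation=cv2.INTER_CUBIC))
"
```

```text
top [278 136]
scene [365 211][ WARN:0@28.469] global loadsave.cpp:1063 imwrite_ Unsupported depth image for selected encoder is fallbacked to CV_8U.
```

View pics/z_top.png

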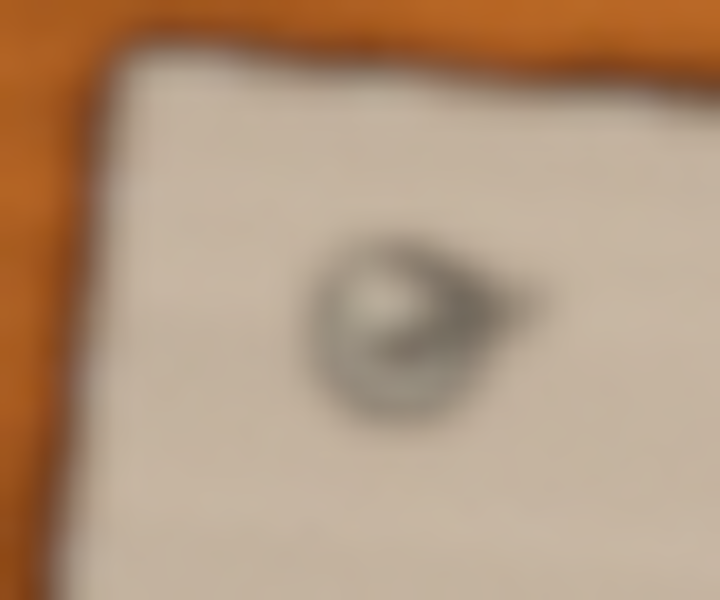

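View pics/z_scene.png

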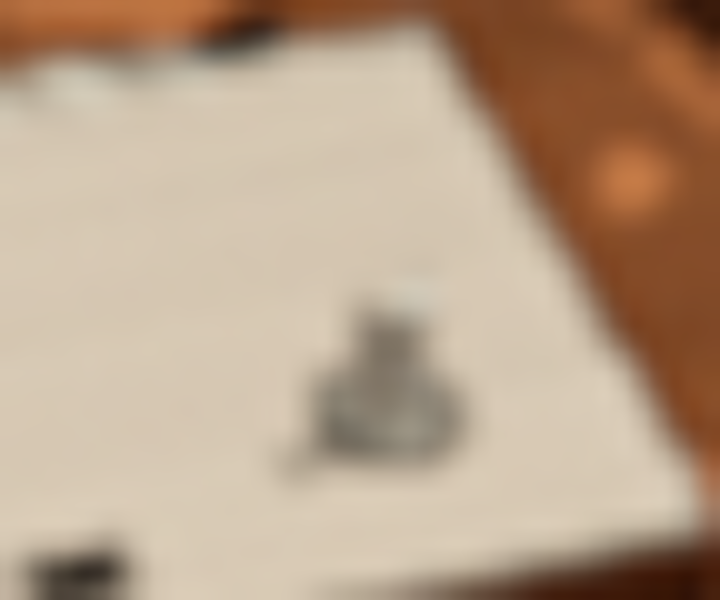

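View pics/tr.png

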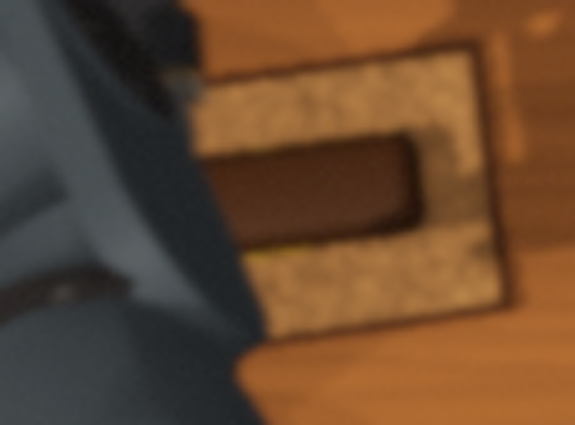

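```bash
python3 -c "
from h import *
np.set_printoptions(suppress=True,precision=1,linewidth=200)
print(ray('scene',[367,211],129),ray('top',[278.25,136.25],129),tri([278.25,136.25],[367,211]))
out=[]
for n in('top','scene'):
    P=proj(n,[662,92,122])[0].round().astype(int)
    a=np.load('pics/avg_%s.npy'%n)
    c=a[P[1]-9:P[1]+9,P[0]-9:P[0]+11].astype(np.float32);g=c.mean(2);print(n,P);print(g.astype(int))
    c=np.clip((c-70)*255/(235-70),0,255)
    out.append(cv2.resize(c,None,fx=20,fy=20,interpolation=cv2.INTER_NEAREST))
cv2.imwrite('pics/zz.png',np.hstack(out).astype(np.uint8))
"
```

```text
[[661.7  96.  129. ]] [[662.6  93.7 129. ]] [662.6  94.4 130.2]
top [279 137]
[[163 163 163 163 164 163 163 163 164 164 164 163 163 162 162 161 161 162 162 162]
 [164 164 163 164 164 164 164 163 164 164 163 164 164 164 163 164 164 164 165 164]
 [165 165 165 165 165 164 165 164 164 164 164 164 164 164 164 164 164 164 164 164]
 [166 166 166 166 166 166 165 165 165 165 165 166 165 165 165 165 165 165 165 165]
 [166 166 166 165 166 166 166 165 165 165 164 165 165 166 167 167 166 166 166 166]
 [165 165 165 166 165 165 163 159 157 154 154 157 162 164 165 167 167 167 167 166]
 [166 166 166 166 165 162 155 148 142 135 130 135 145 154 160 163 165 165 166 166]
 [167 167 166 167 163 156 147 142 143 136 124 117 119 130 144 155 158 162 165 166]
 [167 167 167 166 162 149 137 144 154 151 139 121 108 109 123 137 146 155 163 166]
 [166 166 165 165 160 145 133 143 153 153 140 122 107 103 112 127 141 154 163 167]
 [163 164 164 163 158 142 133 138 139 132 121 110 105 106 117 134 148 159 165 167]
 [163 163 162 162 157 143 133 134 128 116 110 112 113 117 131 149 158 162 165 166]
 [163 163 163 162 159 146 
[... 1283 characters left out ...]
57 177 181 180 180 180 181 178 155]
 [181 181 181 181 181 180 176 153 119 110 122 154 177 181 180 179 180 180 180 170]
 [181 181 181 181 180 169 153 134 116 114 125 145 167 178 180 179 180 180 181 181]
 [181 180 180 181 178 155 129 122 115 115 123 130 144 168 180 181 182 182 183 184]
 [180 180 180 182 178 151 121 122 119 120 128 126 130 160 180 183 182 182 183 183]
 [180 181 181 180 176 149 110 108 118 128 137 129 130 159 178 182 182 182 182 182]
 [181 182 181 173 162 143 120 112 115 124 131 129 145 169 180 182 182 182 182 182]
 [183 183 182 174 159 155 158 156 154 154 155 158 171 181 182 182 181 182 181 182]
 [183 183 182 180 174 174 180 181 181 181 180 180 182 183 182 181 181 180 181 180]]
```

View pics/zz.png

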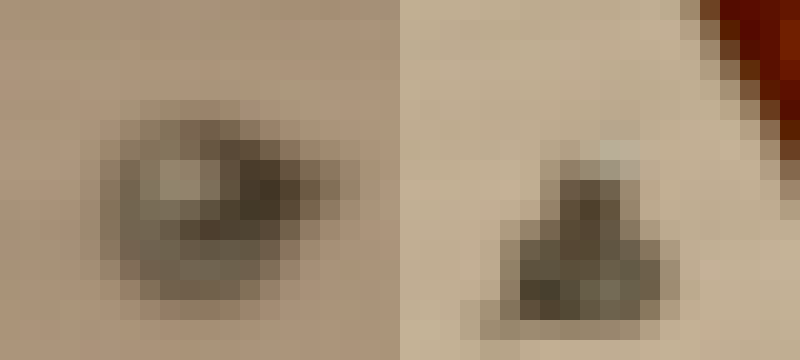

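The spindle tip triangulates to about (662, 94, 130), so its axis is consistent across views. The D direction can't be read from a handful of pixels. I'll pick the knob with tool x opposite the nose, because that leaves the last joint a wide turning range. Then I'll re-check, and if needed find the flat by turning under light pressure.

Request:
step_arm(
  steps=[
    [-40.5, -5.2, -0.4, 0, 0, -65, 0.85],
    [-40.5, -5.2, -0.4, 0, 0, -65, 0.85],
    [-40.5, -5.2, -0.4, 0, 0, -65, 0.85],
    [-40.5, -5.2, -0.4, 0, 0, -65, 0.85],
    [-40.5, -5.2, -0.4, 0, 0, -65, 0.6],
    [-40.5, -5.2, -0.4, 0, 0, -65, 0.6],
    [-40.5, -5.2, -0.4, 0, 0, -65, 0.6],
    [-40.5, -5.2, -0.4, 0, 0, -65, 0.6],
    [-40.5, -5.2, -0.4, 0, 0, -65, 0.6],
    [-40.5, -5.2, -0.4, 0, 0, -65, 0.6],
    [-40.5, -5.2, -0.4, 0, 0, -65, 0.6],
    [-40.5, -5.2, -0.4, 0, 0, -65, 0.6],
  ],
)

```text
time_s: 8.37
position: [434.4, -58.0, 148.5]
ee_rot: [[-0.948, 0.317, 0.0], [0.317, 0.948, -0.001], [-0.0, -0.001, -1.0]]
contact_force: [-1.0, 0.3, 0.4]
opening: 0.602
```

```bash
python3 -c "
from h import *
for n in('scene','top'):
    a=np.mean([arm.snapshot(n)[:,:,::-1].astype(float) for _ in range(2)],0)
    cv2.imwrite('pics/k1%s.png'%n,a)
P=proj('scene',[434,-53,10])[0].astype(int);print(P)
s=cv2.imread('pics/k1scene.png');t=cv2.imread('pics/k1top.png')
cv2.imwrite('pics/k1.png',np.vstack([np.hstack([cv2.resize(s[P[1]-35:P[1]+15,P[0]-25:P[0]+25],(400,400)),cv2.resize(s[195:235,345:385],(400,400),interpolation=cv2.INTER_CUBIC)])]))
go(433.7,-53.2,60,161.5)"
```

```text
[295 207]
t 8.57 pos [434.4 -52.1 148.3] yaw 161.59 F [ 0.3 -0.   0.1] op 0.601 q [-13.  14. 115.   0.  51. -85.]
shift cm [ 0.02 -0.13  8.83] rot [ 0.01 -0.05  0.09][ WARN:0@10.857] global loadsave.cpp:1063 imwrite_ Unsupported depth image for selected encoder is fallbacked to CV_8U.
```

View pics/k1.png

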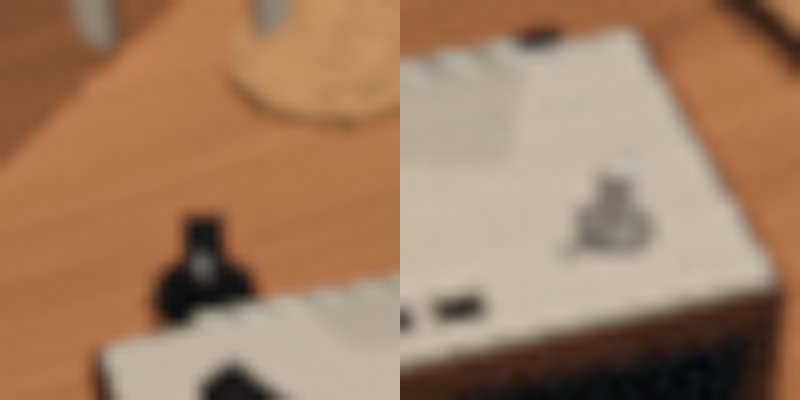

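View pics/k1top.png

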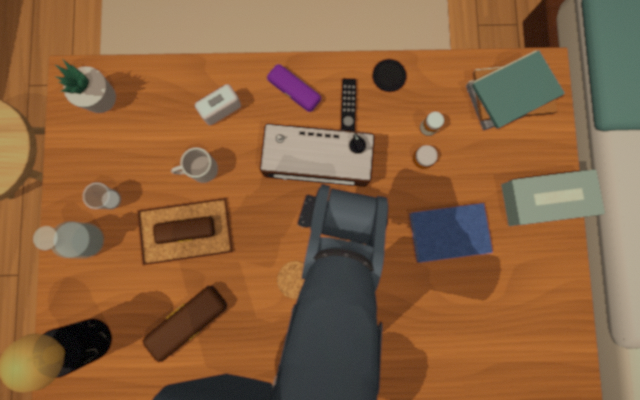

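The case lies flat in the tray. Descending onto the knob.

Request:
step_arm(
  steps=[
    [0, -0.1, 4, 0, 0, 0, 0.6],
    [0, -0.1, 8, 0, 0, 0, 0.6],
    [0, -0.1, 11, 0, 0, 0, 0.6],
    [0, -0.1, 12.8, 0, 0, 0, 0.6],
    [0, -0.1, 13.5, 0, 0, 0, 0.6],
    [0, -0.1, 13.7, 0, 0, 0, 0.6],
    [0, -0.1, 13.7, 0, 0, 0, 0.6],
  ],
)

```text
time_s: 9.15
position: [434.2, -52.3, 11.6]
ee_rot: [[-0.949, 0.315, -0.001], [0.315, 0.949, 0.001], [0.001, 0.0, -1.0]]
contact_force: [-0.1, 0.5, 0.5]
opening: 0.598
```

```bash
python3 -c "
from h import *
go(433.7,-53.2,11,161.5)"
```

```text
t 9.15 pos [434.2 -52.3  11.6] yaw 161.65 F [-0.1  0.5  0.5] op 0.598 q [-13.  29. 119.   0.  32. -85.]
shift cm [ 0.02 -0.1   0.06] rot [ 0.02 -0.05  0.15]
```

Close gently at first, then firmly.

Request:
step_arm(
  steps=[
    [0, 0, 0, 0, 0, 0, 0.3],
    [0, 0, 0, 0, 0, 0, 0.1],
    [0, 0, 0, 0, 0, 0, 0.1],
    [0, 0, 0, 0, 0, 0, 0.1],
    [0, 0, 0, 0, 0, 0, 0.1],
    [0, 0, 0, 0, 0, 0, 0.1],
    [0, 0, 0, 0, 0, 0, 0.1],
    [0, 0, 0, 0, 0, 0, 0.1],
    [0, 0, 0, 0, 0, 0, 0.1],
    [0, 0, 0, 0, 0, 0, 0.1],
  ],
  squeeze=10,
)

```text
time_s: 9.98
position: [434.4, -52.4, 11.9]
ee_rot: [[-0.949, 0.315, -0.0], [0.315, 0.949, 0.0], [0.0, 0.0, -1.0]]
contact_force: [-1.4, -0.5, 6.7]
opening: 0.215
```

Request:
step_arm(
  steps=[
    [0, 0, 0, 0, 0, 0, 0.1],
    [0, 0, 0, 0, 0, 0, 0.1],
    [0, 0, 0, 0, 0, 0, 0.1],
    [0, 0, -2, 0, 0, 0, 0.1],
    [0, 0, -6, 0, 0, 0, 0.1],
    [0, 0, -10, 0, 0, 0, 0.1],
    [0, 0, -14, 0, 0, 0, 0.1],
    [0, 0, -18, 0, 0, 0, 0.1],
    [0, 0, -18, 0, 0, 0, 0.1],
  ],
  squeeze=40,
)

```text
time_s: 10.73
position: [437.3, -53.1, 198.3]
ee_rot: [[-0.949, 0.315, 0.009], [0.315, 0.949, -0.002], [-0.01, 0.001, -1.0]]
contact_force: [0.3, -0.7, 0.8]
opening: 0.211
```

```bash
python3 -c "
from h import *
for n in('scene','top'):
    a=np.mean([arm.snapshot(n)[:,:,::-1].astype(float) for _ in range(2)],0);np.save('pics/k2%s.npy'%n,a)
    if n=='scene':
        P=proj(n,arm.get_obs()['position'])[0].astype(int);print(P)
        cv2.imwrite('pics/k2.png',cv2.resize(a[P[1]-35:P[1]+25,P[0]-30:P[0]+30].astype(np.uint8),None,fx=10,fy=10,interpolation=cv2.INTER_CUBIC))
go(662.3,93,190,161.5)"
```

```text
[292 164]
t 10.93 pos [433.7 -52.3 190.7] yaw 161.65 F [-0.3  0.3  0.2] op 0.212 q [-13.  10. 112.   0.  58. -85.]
shift cm [-1.712e+01  2.099e+01  2.000e-02] rot [ 0.   -0.15  0.15]
```

View pics/k2.png

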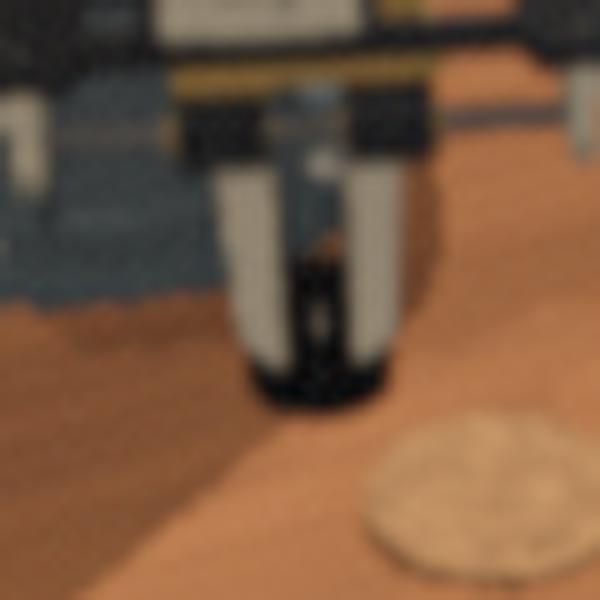

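```bash
python3 -c "
from h import *
np.set_printoptions(suppress=True,precision=2,linewidth=200)
for n in('top','scene'):
    print(n,proj(n,[[662,93,107],[662,93,129],[672,93,129],[662,103,129]])-proj(n,[662,93,107]))
    a=np.load('pics/k2%s.npy'%n);b=np.load('pics/avg_%s.npy'%n)
    out=[]
    for im in(cv2.imread('pics/%s0.png'%n).astype(float),b,a):
        P=proj(n,[662,92,122])[0].round().astype(int)
        c=im[P[1]-9:P[1]+9,P[0]-9:P[0]+11]
        # bluish-ness
        out.append(cv2.resize(np.clip((c-60)*255/175,0,255).astype(np.uint8),None,fx=12,fy=12,interpolation=cv2.INTER_NEAREST))
        sat=(c[:,:,2]-c[:,:,0])
        out.append(cv2.resize(cv2.cvtColor(np.clip(sat*4,0,255).astype(np.uint8),cv2.COLOR_GRAY2BGR),None,fx=12,fy=12,interpolation=cv2.INTER_NEAREST))
    cv2.imwrite('pics/w%s.png'%n,np.vstack([np.hstack(out[::2]),np.hstack(out[1::2])]))
t=np.vstack([cv2.imread('pics/wtop.png')]);cv2.imwrite('pics/w.png',t)
# knob skirt check
o=arm.get_obs()['position'];zb=o[2]-11.7
th=np.linspace(0,2*np.pi,60);C=np.c_[o[0]+23*np.cos(th),o[1]+23*np.sin(th),0*th+zb]
q=proj('scene',C);print('skirt pred', q.min(0),q.max(0))
a=np.load('pics/k2scene.npy').mean(2);print(a[160:176,286:304].astype(int))
"
```

```text
top [[ 0.    0.  ]
 [-0.61 -2.17]
 [-0.66 -6.04]
 [-4.58 -2.09]]
scene [[ 0.    0.  ]
 [ 0.47 -5.37]
 [ 2.06 -3.28]
 [ 3.43 -6.27]]
skirt pred [285.79 163.56] [300.23 172.18]
[[123 129 129 113  74  28  25  53  50  25  46 102 127 132 128 110  88  92]
 [118 128 130 115  81  33  29  58  59  29  49 101 128 131 127 108  97 105]
 [111 127 129 120  86  36  21  44  48  20  46 103 127 129 120 110 105 109]
 [100 116 126 119  89  37  15  26  24  15  44  97 121 114 100 102 109 110]
 [ 81  87 107 114  89  40  14  16  15   9  33  78  97  83  73  89 108 116]
 [ 69  53  69  86  68  31  14  20  14  16  24  47  56  43  51  95 115 120]
 [ 68  38  33  42  38  19   9  17  23  13  15  20  21  22  51  97 119 122]
 [ 73  45  20  17  15  11  17  18  15  12  16  12  16  24  63 103 122 124]
 [ 79  60  34  16  15   9  12  17  12  17  12  17  30  55  88 114 126 127]
 [ 84  75  57  40  33  30  29  26  23  27  37  51  70  94 114 125 128 127]
 [ 89  86  78  70  65  68  66  65  67  72  82  95 108 120 127 131 129 128]
 [ 89  90  88  92 100 106 107 104 109 112 116 121 127 131 129 130 129 131]
 [ 89  92  96 105 117 124 123 124 127 127 129 129 129 129 127 130 135 139]
 [ 94 100 109 117 123 127 127 127 130 130 129 127 126 127 129 135 140 144]
 [103 116 120 124 125 125 126 127 128 126 126 128 126 129 133 139 142 143]
 [115 121 122 123 123 126 126 128 129 127 129 128 128 132 137 139 139 139]]
```

View pics/wtop.png

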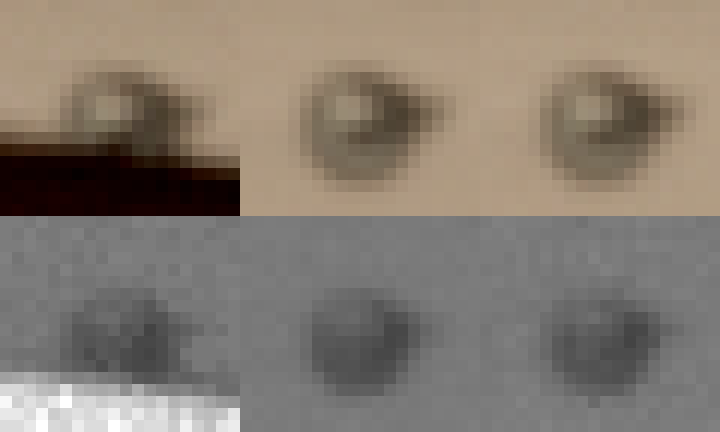

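View pics/wscene.png

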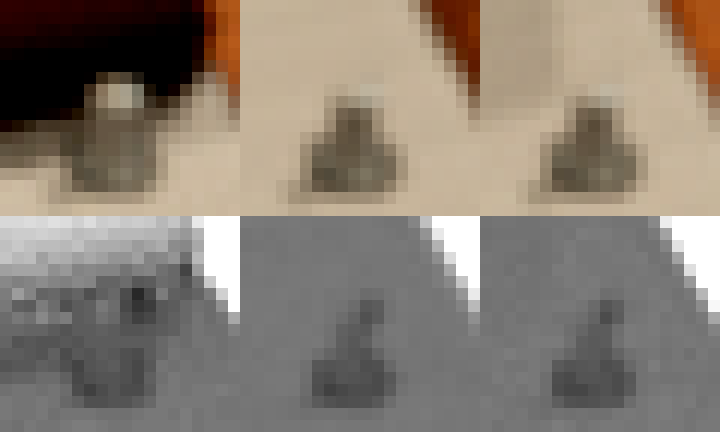

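```bash
python3 -c "
from h import *
np.set_printoptions(suppress=True,precision=2,linewidth=200)
a=arm.snapshot('scene').mean(2)
o=arm.get_obs()['position'];zb=o[2]-11.7;print(o)
th=np.linspace(0,2*np.pi,60);C=np.c_[o[0]+23*np.cos(th),o[1]+23*np.sin(th),0*th+zb]
q=proj('scene',C);print('skirt pred', q.min(0),q.max(0))
print(a[162:176,284:304].astype(int))
b=cv2.imread('pics/scene0.png').mean(2);print(b[202:222,355:375].astype(int))
go(662.3,93,165,140)
"
```

```text
[433.61 -52.27 190.38]
skirt pred [285.8  163.61] [300.23 172.23]
[[ 77  96 120 129 129 115  77  32  26  56  52  26  46 100 127 131 130 124 114 113]
 [ 80  95 114 127 130 118  85  32  21  43  43  20  43 102 127 128 125 119 111 111]
 [ 86  91 107 121 128 120  90  39  16  24  21  14  47 103 126 116 105 107 113 115]
 [ 90  86  87  94 115 117  91  40  15  17  15  13  42  91 107  90  77  98 116 118]
 [ 89  83  72  56  78  91  72  36  13   9  17   9  28  59  67  52  56 100 119 122]
 [ 86  85  65  34  29  45  35  23  11  18  16  12  14  27  25  23  53  99 122 124]
 [ 88  86  73  40  16  12  17  16  17  15  18  21  11  14  13  26  68 107 125 127]
 [ 85  88  78  60  30  15   8  17  14   6  18  10  15  16  22  54  93 118 129 130]
 [ 88  87  86  73  55  36  25  26  19  21  19  30  35  43  65  95 118 129 130 130]
 [ 88  87  92  86  79  73  65  60  58  58  59  66  76  93 110 123 128 131 131 131]
 [ 91  92  91  88  93 102 107 107 104 105 109 110 116 121 128 129 129 130 137 139]
 [ 91  91  91  94 105 117 124 126 127 126 127 126 128 128 127 126 129 134 140 145]
 [ 92  91  94 102 115 122 126 127 129 
[... 1250 characters left out ...]
118 119 124 122 131 157 166 171 174 177]
 [113 115 115 113 115 119 120 103 101 115 120 121 126 123 133 164 178 180 183 185]
 [120 124 125 124 131 143 149 127 113 122 122 125 132 129 130 161 183 187 186 186]
 [143 157 164 163 165 172 170 147 111 113 120 133 139 131 134 164 182 186 186 185]
 [172 180 184 186 185 177 165 148 125 117 118 126 133 131 151 174 184 186 187 185]
 [187 188 188 187 186 178 164 159 161 160 158 158 159 162 174 183 187 184 187 185]
 [189 187 187 187 187 183 177 179 183 185 185 185 184 184 186 186 185 184 185 185]]
t 10.98 pos [433.6 -52.3 190.4] yaw 161.65 F [-0.4  0.4 -1. ] op 0.211 q [-13.  10. 112.   0.  58. -85.]
shift cm [-17.14  20.99   2.48] rot [-0.03 -0.19 21.65]
```

Best estimate of the spindle axis is (662.2, 92.7). The shading suggests the flat faces roughly -45° (+x, -y), so I'll start there.

Request:
step_arm(
  steps=[
    [-17.1, 21, 0, 0, 0, 21.6, 0.1],
    [-17.1, 21, 0, 0, 0, 21.6, 0.1],
    [-17.1, 21, 0, 0, 0, 21.6, 0.1],
    [-17.1, 21, 0, 0, 0, 21.6, 0.1],
    [-17.1, 21, 0, 0, 0, 21.6, 0.1],
    [-17.1, 21, 0, 0, 0, 21.6, 0.1],
    [-17.1, 21, 0, 0, 0, 21.6, 0.1],
    [-17.1, 21, 0, 0, 0, 21.6, 0.1],
    [-17.1, 21, 1.5, 0, 0, 21.6, 0.1],
    [-17.1, 21, 2.5, 0, 0, 21.6, 0.1],
    [-17.1, 21, 2.5, 0, 0, 21.6, 0.1],
    [-17.1, 21, 2.5, 0, 0, 21.6, 0.1],
  ],
)

```text
time_s: 11.98
position: [661.0, 92.8, 163.5]
ee_rot: [[-0.766, 0.642, -0.006], [0.642, 0.766, 0.001], [0.005, -0.003, -1.0]]
contact_force: [0.4, -0.5, -0.3]
opening: 0.213
```

```bash
python3 -c "
from h import *
for n in('scene','top'):
    a=arm.snapshot(n)[:,:,::-1]
    if n=='top': a=arm.snapshot(n)[:,:,::-1]
    P=proj(n,[662,93,140])[0].astype(int)
    cv2.imwrite('pics/h1%s.png'%n,cv2.resize(a[P[1]-25:P[1]+35,P[0]-30:P[0]+30],None,fx=8,fy=8,interpolation=cv2.INTER_CUBIC))
go(662.2,92.7,146,140)"
```

```text
t 12.13 pos [662.   93.  165.4] yaw 140.03 F [0.6 0.6 0. ] op 0.216 q [  4.  35.  78.   0.  67. -46.]
shift cm [-0.04 -0.01  1.94] rot [-0.04 -0.15  0.03]
```

View pics/h1scene.png

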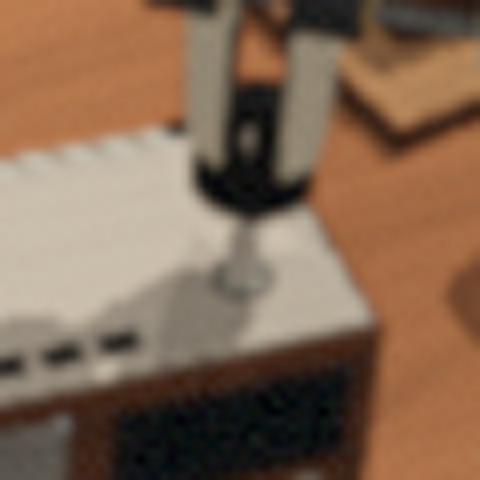

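The knob (skirt centre x≈252) sits right above the spindle (x≈244, allowing for the picture's lean). Descending to light contact.

Request:
step_arm(
  steps=[
    [-0.05, 0, 1, 0, 0, 0, 0.1],
    [-0.05, 0, 1.9, 0, 0, 0, 0.1],
    [-0.05, 0, 2.2, 0, 0, 0, 0.1],
    [-0.05, 0, 2.4, 0, 0, 0, 0.1],
    [-0.05, 0, 2.55, 0, 0, 0, 0.1],
    [-0.05, 0, 2.65, 0, 0, 0, 0.1],
    [-0.05, 0, 2.65, 0, 0, 0, 0.1],
    [-0.05, 0, 2.65, 0, 0, 0, 0.1],
  ],
)

```text
time_s: 12.8
position: [662.5, 92.7, 139.3]
ee_rot: [[-0.766, 0.642, -0.002], [0.642, 0.766, 0.001], [0.002, -0.0, -1.0]]
contact_force: [-1.6, -0.4, 1.1]
opening: 0.21
```

```bash
python3 -c "
from h import *
go(662.2,92.7,138,140);print(arm.get_obs()['moment'].round(3))"
```

```text
t 12.8 pos [662.5  92.7 139.3] yaw 140.03 F [-1.6 -0.4  1.1] op 0.21 q [  4.  37.  79.   0.  64. -46.]
shift cm [ 0.02 -0.02  0.13] rot [-0.03 -0.13  0.03]
[-0.077  0.157 -0.026]
```

Request:
step_arm(
  steps=[
    [0, 0, 0.1, 0, 0, 0, 0.1],
    [0, 0, 0.2, 0, 0, 0, 0.1],
    [0, 0, 0.25, 0, 0, 0, 0.1],
    [0, 0, 0.25, 0, 0, 0, 0.1],
  ],
)

```text
time_s: 13.13
position: [662.6, 92.7, 137.0]
ee_rot: [[-0.766, 0.642, -0.002], [0.642, 0.766, 0.001], [0.002, -0.0, -1.0]]
contact_force: [-2.1, 0.1, 3.7]
opening: 0.211
```

```bash
python3 -c "
from h import *
go(662.2,92.7,138,140);print(arm.get_obs()['moment'].round(3))"
```

```text
t 13.13 pos [662.6  92.7 137. ] yaw 140.03 F [-2.1  0.1  3.7] op 0.211 q [  4.  37.  79.   0.  63. -46.]
shift cm [ 0.03 -0.03 -0.1 ] rot [-0.01 -0.12  0.03]
[-0.041  0.187 -0.019]
```

Request:
step_arm(
  steps=[
    [0.06, -0.05, 0, 0, 0, 0, 0.1],
    [0.06, -0.05, 0, 0, 0, -3, 0.1],
    [0.06, -0.05, 0, 0, 0, -6, 0.1],
    [0.06, -0.05, 0, 0, 0, -9, 0.1],
    [0.06, -0.05, 0, 0, 0, -12, 0.1],
    [0.06, -0.05, 0, 0, 0, -15, 0.1],
    [0.06, -0.05, 0, 0, 0, -18, 0.1],
    [0.06, -0.05, 0, 0, 0, -21, 0.1],
    [0.06, -0.05, 0, 0, 0, -24, 0.1],
    [0.06, -0.05, 0, 0, 0, -27, 0.1],
    [0.06, -0.05, 0, 0, 0, -30, 0.1],
    [0.06, -0.05, 0, 0, 0, -30, 0.1],
  ],
)

```text
time_s: 14.13
position: [662.1, 92.1, 137.1]
ee_rot: [[-0.985, 0.171, -0.001], [0.171, 0.985, 0.0], [0.001, 0.0, -1.0]]
contact_force: [-0.4, -4.1, 3.4]
opening: 0.21
```

```bash
python3 -c "
from h import *
go(662.2,92.7,138,140);print(arm.get_obs()['moment'].round(3))"
```

```text
t 14.13 pos [662.1  92.1 137.1] yaw 170.16 F [-0.4 -4.1  3.4] op 0.21 q [  4.  37.  80.   0.  63. -76.]
shift cm [-0.    0.06 -0.09] rot [-1.000e-02 -6.000e-02  3.016e+01]
[-0.773 -0.136 -0.055]
```

Request:
step_arm(
  steps=[
    [-0.02, -0.1, 0, 0, 0, 0, 0.1],
    [-0.02, -0.1, 0, 0, 0, 5, 0.1],
    [-0.02, -0.1, 0, 0, 0, 10, 0.1],
    [-0.02, -0.1, 0, 0, 0, 15, 0.1],
    [-0.02, -0.1, 0, 0, 0, 20, 0.1],
    [-0.02, -0.1, 0, 0, 0, 25, 0.1],
    [-0.02, -0.1, 0, 0, 0, 30, 0.1],
    [-0.02, -0.1, 0, 0, 0, 30, 0.1],
  ],
)

```text
time_s: 14.8
position: [663.2, 91.1, 137.1]
ee_rot: [[-0.763, 0.646, 0.002], [0.646, 0.763, 0.0], [-0.001, 0.002, -1.0]]
contact_force: [6.4, -1.3, -0.8]
opening: 0.21
```

```bash
python3 -c "
from h import *
go(662.2,92.7,138,140);print(arm.get_obs()['moment'].round(3))"
```

```text
t 14.8 pos [663.2  91.1 137.1] yaw 139.74 F [ 6.4 -1.3 -0.8] op 0.21 q [  4.  37.  79.   0.  63. -46.]
shift cm [ 0.18  0.06 -0.09] rot [ 0.09  0.07 -0.26]
[-0.323 -1.202  0.056]
```

Vertical force fell to zero with a lateral load, so the spindle seems to have popped into the hole. I'll ease along the lateral force and descend a little to check.

Request:
step_arm(
  steps=[
    [-0.05, 0.05, 0, 0, 0, 0, 0.1],
    [-0.05, 0.05, 0.1, 0, 0, 0, 0.1],
    [-0.05, 0.05, 0.2, 0, 0, 0, 0.1],
    [-0.05, 0.05, 0.3, 0, 0, 0, 0.1],
    [-0.05, 0.05, 0.4, 0, 0, 0, 0.1],
    [-0.05, 0.05, 0.4, 0, 0, 0, 0.1],
  ],
)

```text
time_s: 15.3
position: [664.0, 91.0, 133.0]
ee_rot: [[-0.763, 0.646, 0.002], [0.646, 0.763, 0.0], [-0.002, 0.002, -1.0]]
contact_force: [1.0, -2.1, 1.2]
opening: 0.211
```

```bash
python3 -c "
from h import *
go(662.2,92.7,138,140);print(arm.get_obs()['moment'].round(3))"
```

```text
t 15.3 pos [664.  91. 133.] yaw 139.74 F [ 1.  -2.1  1.2] op 0.211 q [  4.  37.  80.   0.  63. -46.]
shift cm [ 0.25  0.01 -0.5 ] rot [ 0.1   0.09 -0.26]
[-0.471 -0.56   0.021]
```

It's inserted about 8 mm and the force is small. Continuing down, easing toward -y.

Request:
step_arm(
  steps=[
    [-0.03, -0.04, 0.1, 0, 0, 0, 0.1],
    [-0.03, -0.04, 0.2, 0, 0, 0, 0.1],
    [-0.03, -0.04, 0.3, 0, 0, 0, 0.1],
    [-0.03, -0.04, 0.45, 0, 0, 0, 0.1],
    [-0.03, -0.04, 0.6, 0, 0, 0, 0.1],
    [-0.03, -0.04, 0.7, 0, 0, 0, 0.1],
    [-0.03, -0.04, 0.8, 0, 0, 0, 0.1],
    [-0.03, -0.04, 0.9, 0, 0, 0, 0.1],
    [-0.03, -0.04, 0.9, 0, 0, 0, 0.1],
  ],
)

```text
time_s: 16.05
position: [664.0, 90.6, 123.9]
ee_rot: [[-0.763, 0.646, 0.002], [0.646, 0.763, 0.0], [-0.001, 0.002, -1.0]]
contact_force: [1.2, -1.4, 1.2]
opening: 0.213
```

```bash
python3 -c "
from h import *
go(662.2,92.7,138,140);print(arm.get_obs()['moment'].round(3))"
```

```text
t 16.05 pos [664.   90.6 123.9] yaw 139.74 F [ 1.2 -1.4  1.2] op 0.213 q [  4.  38.  80.   0.  62. -46.]
shift cm [ 0.27  0.05 -1.41] rot [ 0.1   0.08 -0.26]
[-0.22  -0.438  0.06 ]
```

Request:
step_arm(
  steps=[
    [-0.02, -0.02, 0.1, 0, 0, 0, 0.1],
    [-0.02, -0.02, 0.2, 0, 0, 0, 0.1],
    [-0.02, -0.02, 0.25, 0, 0, 0, 0.1],
    [-0.02, -0.02, 0.3, 0, 0, 0, 0.1],
    [-0.02, -0.02, 0.3, 0, 0, 0, 0.1],
    [-0.02, -0.02, 0.3, 0, 0, 0, 0.1],
  ],
)

```text
time_s: 16.55
position: [664.0, 90.3, 121.0]
ee_rot: [[-0.763, 0.646, 0.002], [0.646, 0.763, 0.0], [-0.001, 0.002, -1.0]]
contact_force: [0.5, -0.3, 2.1]
opening: 0.212
```

```bash
python3 -c "
from h import *
go(662.2,92.7,138,140);print(arm.get_obs()['moment'].round(3))"
```

```text
t 16.55 pos [664.   90.3 121. ] yaw 139.74 F [ 0.5 -0.3  2.1] op 0.212 q [  4.  38.  80.   0.  62. -46.]
shift cm [ 0.28  0.07 -1.7 ] rot [ 0.1   0.07 -0.26]
[ 0.014 -0.146  0.012]
```

Request:
step_arm(
  steps=[
    [0, 0, 0.07, 0, 0, 0, 0.1],
    [0, 0, 0.14, 0, 0, 0, 0.1],
    [0, 0, 0.2, 0, 0, 0, 0.1],
    [0, 0, 0.2, 0, 0, 0, 0.1],
    [0, 0, 0.2, 0, 0, 0, 0.1],
  ],
)

```text
time_s: 16.97
position: [664.0, 90.4, 119.1]
ee_rot: [[-0.763, 0.646, 0.002], [0.646, 0.763, 0.001], [-0.001, 0.002, -1.0]]
contact_force: [-1.0, -0.3, 4.7]
opening: 0.211
```

```bash
python3 -c "
from h import *
go(662.2,92.7,138,140);print(arm.get_obs()['moment'].round(3))"
```

```text
t 16.97 pos [664.   90.4 119.1] yaw 139.74 F [-1.  -0.3  4.7] op 0.211 q [  4.  38.  80.   0.  61. -46.]
shift cm [ 0.28  0.06 -1.89] rot [ 0.1   0.08 -0.26]
[ 0.023 -0.038 -0.044]
```

Request:
step_arm(
  steps=[
    [0, 0, 0.06, 0, 0, 0, 0.1],
    [0, 0, 0.12, 0, 0, 0, 0.1],
    [0, 0, 0.15, 0, 0, 0, 0.1],
    [0, 0, 0.15, 0, 0, 0, 0.1],
    [0, 0, 0.15, 0, 0, 0, 0.1],
  ],
)

```text
time_s: 17.38
position: [664.1, 90.4, 118.6]
ee_rot: [[-0.763, 0.646, 0.003], [0.646, 0.763, 0.0], [-0.002, 0.002, -1.0]]
contact_force: [-3.4, -0.8, 12.6]
opening: 0.214
```

```bash
python3 -c "
from h import *
go(662.2,92.7,138,140);print(arm.get_obs()['moment'].round(3))"
```

```text
t 17.38 pos [664.1  90.4 118.6] yaw 139.74 F [-3.4 -0.8 12.6] op 0.214 q [  4.  38.  80.   0.  61. -46.]
shift cm [ 0.29  0.06 -1.94] rot [ 0.12  0.1  -0.26]
[-0.127  0.62  -0.043]
```

It's at the stop: 12.6 N at z=118.6, against 118.8 predicted for home plus 4 mm. I'll hold there and check in both cameras.

Request:
step_arm(
  steps=[
    [0, 0, 0, 0, 0, 0, 0.1],
    [0, 0, 0, 0, 0, 0, 0.1],
    [0, 0, 0, 0, 0, 0, 0.1],
    [0, 0, 0, 0, 0, 0, 0.1],
    [0, 0, 0, 0, 0, 0, 0.1],
    [0, 0, 0, 0, 0, 0, 0.1],
  ],
)

```text
time_s: 17.88
position: [664.0, 90.4, 118.8]
ee_rot: [[-0.763, 0.646, 0.003], [0.646, 0.763, 0.0], [-0.002, 0.002, -1.0]]
contact_force: [-2.3, -1.1, 6.2]
opening: 0.21
```

```bash
python3 -c "
from h import *
go(662.2,92.7,138,140)
a=arm.snapshot('scene')[:,:,::-1];t=arm.snapshot('top')[:,:,::-1]
P=proj('scene',[662,93,120])[0].astype(int)
cv2.imwrite('pics/f1.png',np.hstack([cv2.resize(a[P[1]-25:P[1]+25,P[0]-20:P[0]+20],(400,500),interpolation=cv2.INTER_CUBIC),cv2.resize(t[190:270,130:194],(400,500))]))
cv2.imwrite('pics/f2.png',t)
go(662.2,92.7,138,140)"
```

```text
t 17.88 pos [664.   90.4 118.8] yaw 139.74 F [-2.3 -1.1  6.2] op 0.21 q [  4.  38.  80.   0.  61. -46.]
shift cm [ 0.29  0.06 -1.92] rot [ 0.11  0.09 -0.26]
t 17.98 pos [664.   90.4 118.7] yaw 139.74 F [-1.5 -0.1  5.5] op 0.213 q [  4.  38.  80.   0.  61. -46.]
shift cm [ 0.29  0.06 -1.93] rot [ 0.11  0.09 -0.26]
```

View pics/f1.png

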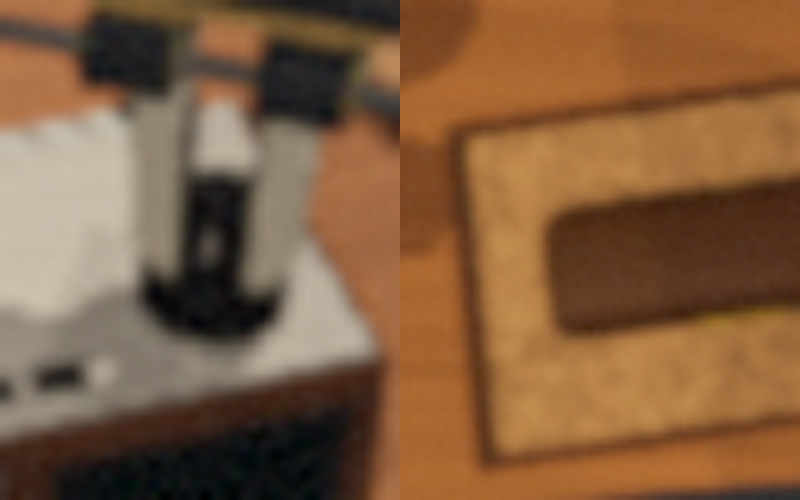

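View pics/f2.png

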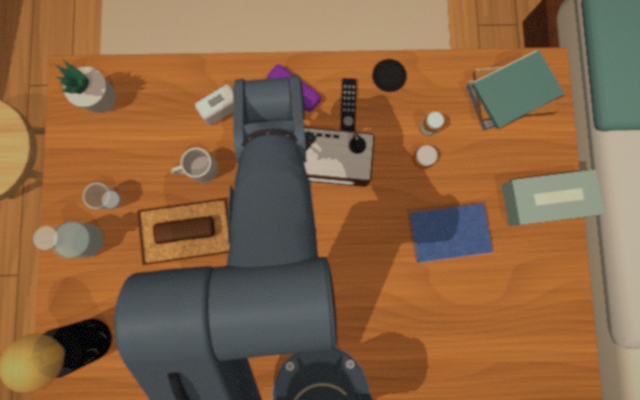

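The knob is down by the radio's top, the case is flat in the tray, and the bystanders are unmoved. I'll add a slight extra press for margin, then hand in.

Request:
step_arm(
  steps=[
    [0, 0, 0.04, 0, 0, 0, 0.1],
    [0, 0, 0.06, 0, 0, 0, 0.1],
    [0, 0, 0.06, 0, 0, 0, 0.1],
    [0, 0, 0.06, 0, 0, 0, 0.1],
  ],
)

```text
time_s: 18.32
position: [664.1, 90.4, 118.7]
ee_rot: [[-0.763, 0.646, 0.003], [0.646, 0.763, 0.001], [-0.002, 0.002, -1.0]]
contact_force: [-2.9, -0.2, 9.3]
opening: 0.212
```

```bash
python3 -c "
from h import *
go(662.2,92.7,138,140)
arm.job_done()
go(662.2,92.7,138,140)"
```

```text
t 18.32 pos [664.1  90.4 118.7] yaw 139.74 F [-2.9 -0.2  9.3] op 0.212 q [  4.  38.  80.   0.  61. -46.]
shift cm [ 0.29  0.06 -1.93] rot [ 0.12  0.1  -0.26]
the job is handed in; nothing more can be done
the job is handed in; nothing more can be done
```

I moved the case to the tray, fitted the knob on the spindle and handed the job in at 18.3 s with the knob still held pressed. The hand-in gives no verdict, so what follows is from my own readings.

- **Case:** it was lifted off the radio, set down centred in the tray and let go. Later top views show it lying flat inside the rim.
- **Knob:** I picked it up by its grip bar and turned it under light spring pressure until it dropped onto the D spindle. The nose points about -40° from the robot's +x.
- **Last checks:** the fingertips were at z = 118.7 mm, against about 118.8 mm predicted for fully home with the spindle at its stop. The upward force was 9.3 N, above the spring's 6 N at the stop. The opening read 0.212, about the 20 mm width of the grip bar.
- **Bystanders:** in the last top view they look to be where they started, except for anything the arm hid. I did not measure this.

**Uncertain points:**
- The camera could not resolve the spindle's flat, so the match of the flats rests on the knob dropping into place and on the force readings.
- The knob settled about 3 mm from where the cameras put the spindle axis. The lateral force was still about 3 N at hand-in.

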